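# Put the fallen paint jar away upright in the tray box

## Task

The small paint jar has fallen over on the bench. Swing the box's top tray all the way up and over to the side, stand the jar upright on the cork disc in the compartment underneath, and lower the tray fully down again. The other jar and the little carton in the compartment must stay standing where they are.

Things in the scene. Friction and masses are not known exactly. Their poses are not given: they have to be found in the camera images.
- jar_mid (a point): Centre (half-way up) of the fallen paint jar: brown glass 38 mm diameter, 34 mm high, then a white lid 35 mm in diameter, 46 mm tall in all, about 80 g. Its z axis runs from bottom to lid: level while the jar lies (centre then 19 mm over the bench), up when it stands. Bottom 23 mm from this point on -z.
- box: Grey metal box fixed to the bench; origin on the bench under its centre. Outside 206 mm (x) by 132 mm (y), walls 3 mm, rim at 60 mm, inner floor at 6 mm. z up; the tray swings over to the -y side. The compartment holds a cork disc, a second jar and a little carton in a row along x, about 64 mm apart, in any order. The closed tray's underside is at 62 mm, 8 mm over a jar standing inside.
- tray_arm (a joint): Angle q of the parallel arms that carry the tray: 0 = fully down, 2.094 = fully over to the box's -y side; both are stops. The tray stays level; each point of it shifts by 0.11 m*(cos(30deg+q)-cos(30deg)) along the box's y and 0.11 m*(sin(30deg+q)-sin(30deg)) up (190 mm to -y in all, 55 mm up mid-way). Stiff pivots: it stays where it is left and takes about 6 N to lift.
- tray_grip (a point): Middle of the tray's handle, a level steel bar 12 mm in diameter, 100 mm long along the box's x axis, on two end posts over the tray's centre; 115 mm over the bench with the tray down. The tray is 206 x 132 mm with walls 27 mm high; the bar's centre is 53 mm above the tray's underside, 26 mm above its walls.
- disc_top (a point): Centre of the top of the cork disc on the compartment's floor, 48 mm diameter, 2 mm thick, fixed, top 8 mm over the bench: the place for the jar.
- other_jar_mid (a point): Centre of the second jar, the same as the first, standing upright in the compartment (46 mm tall, 38 mm diameter). z up.
- pin_carton_mid (a point): Centre of the little card carton standing in the compartment, 26 x 34 mm and 30 mm high. z up.
Mind the look-alikes: they are no part of the job. What is shaped like the part that bears jar_mid but purple or red is not meant.

How it is judged:
By the outcome, as a careful person would: the job done as asked, in the order asked, and still so for the second after the job is handed in, with the robot touching nothing.
It also fails if it takes over 72 s, if anything falls off the work surface, if the arm or the gripper's body presses on something with over 40 N, if the wrist force passes 120 N, or if a joint passes its speed limit or range.

## Robot

A 6-joint arm with a two-finger parallel gripper is mounted at the origin on a cart in front of the work surface, level with it; the furniture and walls round the work are solid. World frame = base frame: x ahead of the robot, y to its left, z up, the work surface at z = 0. Lengths are in mm, angles in rad, forces in N, time in s.
With the tool pointing down it reaches from about 275 to 750 mm from the base axis. Payload 10.2 kg.
Tool frame: the origin (TCP) lies on the centre line of the jaws, within the pads' length; the fingertips stand 17 mm ahead of it and the grasp point (between the pads) lies 2 mm behind it; z points along the fingers, y is the line along which they close (so a half turn about z gives the same grasp; the last joint's range is limited). The gripper opens to 85 mm and grips with 20 to 120 N. Pads are 22 mm wide; open, the fingers measure 114 mm over their backs; the gripper's body (76 mm by 85 mm) begins 54 mm behind the grasp point. The pads swing forward as they close: fully open they stand 13 mm farther back than shut.
Start: joints at [0.915, 0.313, 1.498, -0, 1.331, -0.223], TCP at [220.206, 476.593, 248.294] pointing down, gripper open.
Joint ranges: [-2.94, 2.94], [-0.97, 2.17], [0.19, 2.56], [-1.23, 4.37], [0.02, 3.11], [-2.88, 2.88]. Speed limits (rad/s): [2.39, 2.39, 3.01, 3.14, 3.14, 3.14].

## Interface

Orientations are given as a unit quaternion [w, x, y, z].
In Python, from rig import ctrl gives the robot as it stands. The module is installed in compiled form; this text tells all that it offers.
- The arm moves only by the shell command python3 -m jog 'ROWS' [FORCE]. ROWS is JSON, a list of rows, each an object with "delta_pos": the shift along the world's x, y, z in mm, a list of three; "angular": the turn, a rotation vector about the world's x, y, z in rad, a list of three; "fingers": the opening, from 0 (shut) to 1 (fully open). In form: [{"delta_pos": [tx, ty, tz], "angular": [rx, ry, rz], "fingers": fingers}, ...]. A call has 1 to 10 rows; each row is the pose to reach, as a shift and turn from the pose commanded when the call began; what a row does not reach only later rows make up. A row lasts 1/8 s, in which the tool goes at most 62.5 mm and 10.7 degrees, less where a joint would pass 70% of its speed; a pose out of reach is approached as far as the arm can. A call with a gripper value outside its range is refused whole. The fingers move at their own pace and stop on an object; FORCE is the grip in N (left out, the last holds). Time passes only in rows, so rows that repeat a pose let the fingers close. It gives the time, the measured TCP pose, the force, the opening and the grip force at its end, in the units of the state.
- ctrl.sense(): the state, without advancing time (a new reading comes with each control period).
- ctrl.capture(name): name is "side" or "top" or "wrist"; returns a dict with "pixels" (400x640x3 uint8, blue, green, red), "fx", "fy", "cx", "cy" (pixels), "R" (3x3) and "t" (3): a world point X has camera coordinates R X + t. Camera axes: x right, y down, z forward; pixel columns grow to the right and rows downward; lengths in mm; the calibration is good to about 2 mm. The wrist camera is an equidistant fisheye: a pixel r from the principal point sees the ray r / f radians off the axis. A picture is of the moment at which its call begins. There is no depth.
- ctrl.finish_job(): hands the job in; it is judged then, once.
The state is a dict: "time_s": time; "joints": joint angles; "dq": joint speeds; "tau": joint torques, N m; "eef_pos": TCP position; "ee_rot": TCP orientation; "force": force on the tool from outside, world axes, zero at the start; "wrist_torque": the same for the moment, N m; "grip_width": opening from 0.0 (shut) to 1.0 (fully open); "grip_force": force on a finger pad.
Only numpy, scipy, OpenCV 4.12 (cv2) and the standard library are available. Lean on these libraries where they do the work, as an engineer would, in place of code of your own. Each camera call takes 0.05 s, during which the arm holds its last target. There are 200 camera calls.

## Working session

There is one attempt and no reset: what is moved stays moved. The work goes in short steps, Python scripts to look and compute and a shell command to move; the robot and the scene stay as the last step left them, time stands still between calls to the robot, and variables do not carry over. Pictures are saved under pics/ and viewed, at most 12 in all, crops included, and the job is handed in when it is done.

```bash
mkdir -p pics; cat > h.py <<'E'
import numpy as np,cv2,pickle
from rig import ctrl
def snap(n,f):
    c=ctrl.capture(n); cv2.imwrite(f'pics/{f}.png',c['pixels']); pickle.dump(c,open(f'pics/{f}.pkl','wb')); return c
def ray(c,u,v,fish=False):
    R=np.array(c['R']);t=np.array(c['t']);x=(u-c['cx'])/c['fx'];y=(v-c['cy'])/c['fy']
    if fish:
        r=np.hypot(x,y); d=np.array([x/r*np.sin(r),y/r*np.sin(r),np.cos(r)]) if r>1e-9 else np.array([0,0,1.])
    else: d=np.array([x,y,1.])
    return -R.T@t, R.T@d
def atz(c,u,v,z,fish=False):
    o,d=ray(c,u,v,fish); return (o+d*(z-o[2])/d[2]).round(1)
def proj(c,X):
    p=np.array(c['R'])@np.array(X)+np.array(c['t']); return (p[:2]/p[2]*[c['fx'],c['fy']]+[c['cx'],c['cy']]).round(1)
def load(f): return pickle.load(open(f'pics/{f}.pkl','rb'))
E
python3 - <<'E'
from h import *
print(ctrl.sense())
a=snap('top','top0');b=snap('side','side0')
for c in(a,b):print(c['fx'],np.array(c['R']).round(3).tolist(),(-np.array(c['R']).T@np.array(c['t'])).round())
E
```

```text
{'time_s': 0.0, 'joints': array([ 9.14601936e-01,  3.13453546e-01,  1.49847581e+00, -1.22606697e-05,
        1.33101507e+00, -2.23418401e-01]), 'dq': array([-0.00021573, -0.00264918, -0.00089792, -0.00154725, -0.00020753,
        0.00014782]), 'tau': array([ 1.02150025e-03, -4.12271762e+01, -2.59741437e+01, -1.35936530e-04,
        4.13748290e-03,  1.96107203e-05]), 'eef_pos': array([220.0449014 , 476.38128937, 247.71867875]), 'ee_rot': array([-2.82380804e-04,  2.14701786e-01,  9.76679418e-01, -6.14099745e-04]), 'force': array([ 0.20191862,  1.29539483, -0.16848781]), 'wrist_torque': array([0.07012522, 0.01483381, 0.01956757]), 'grip_force': 0.0, 'grip_width': 1.001029011020967}
459.659218673048 [[-0.01, -1.0, -0.003], [-0.986, 0.01, -0.165], [0.165, 0.001, -0.986]] [410.  73. 925.]
379.2389953467411 [[-1.0, 0.018, 0.021], [-0.003, 0.668, -0.744], [-0.027, -0.744, -0.668]] [556. 671. 663.]
```

View pics/top0.png

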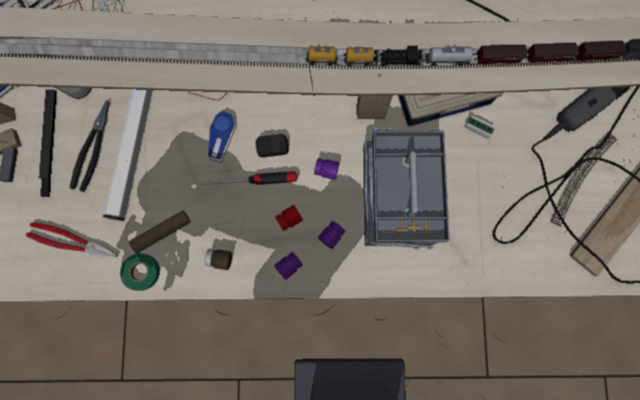

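View pics/side0.png

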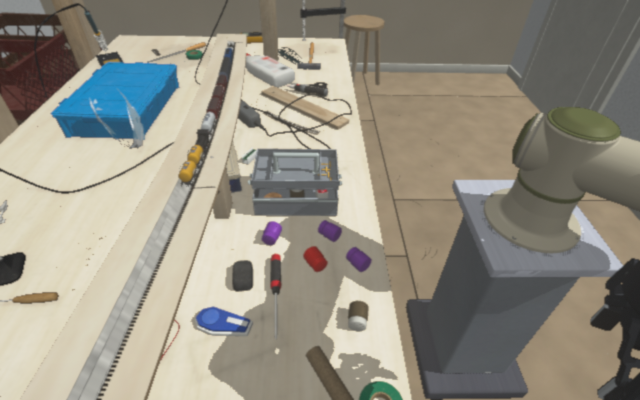

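Candidates for the jar (top image): brown with white lid at (219,259); purple at (327,168), (332,235), (289,265); red at (289,217); brown rod at (160,231); black thing at (272,145). By the description it's (219,259). Next I check it close up, together with the box.

```bash
python3 - <<'E'
from h import *
a=load('top0')['pixels'];b=load('side0')['pixels']
r=lambda i,x,y,w,h,s:cv2.resize(i[y:y+h,x:x+w],None,fx=s,fy=s,interpolation=cv2.INTER_CUBIC)
m=np.zeros((600,800,3),np.uint8)
m[:600,:400]=r(a,355,115,100,150,4)[:600]
m[:300,400:]=r(b,245,140,100,75,4)
m[300:,400:600]=r(a,195,235,50,50,4).repeat(1,0)[:200].repeat(1,0) if 0 else np.pad(r(a,195,235,50,50,4),((0,100),(0,0),(0,0)))
m[300:,600:]=np.pad(r(b,335,290,50,50,4),((0,100),(0,0),(0,0)))
cv2.imwrite('pics/m0.png',m)
E
```

```text
(no output)
```

View pics/m0.png

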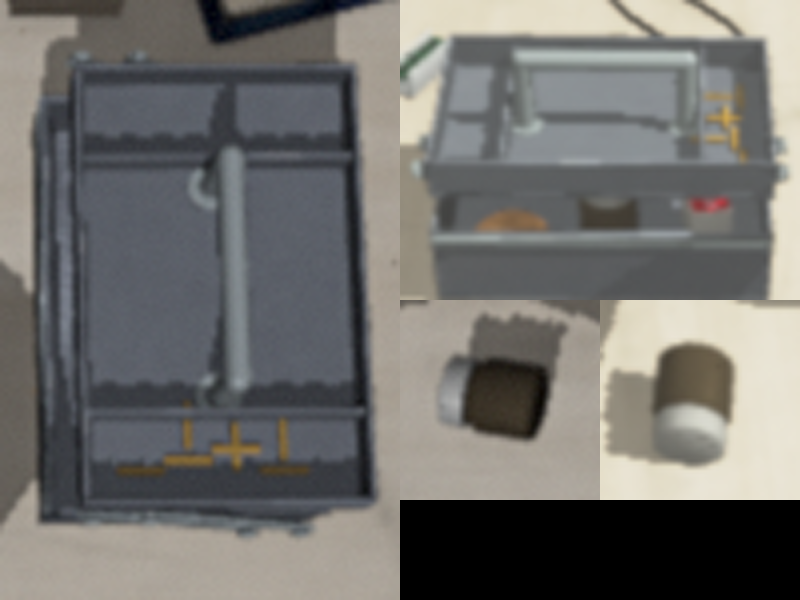

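The montage shows the brown and white jar at top (219,259), its lid toward +y. The handle bar runs from about (413,152.5) to (414,212.5) in the top image. Through the gap on the +y side, the cork disc is at the far +x end, the other jar in the middle, and the carton at the -x end. The pivot bolts suggest the tray swings toward world -y.

```bash
python3 - <<'E'
from h import *
a=load('top0');b=load('side0')
T=lambda x,y:(355+x/4,115+y/4); S=lambda x,y:(245+(x-400)/4,140+y/4)
print('bar',[atz(a,*T(*p),z) for p,z in(((232,150),118),((236,390),118))])
print('bar side',[atz(b,*S(*p),115) for p in((513,60),(695,60))])
print('tray top corners',[atz(a,*T(*p),89) for p in((75,67),(355,67),(375,503),(85,505))])
print('box rim left',[atz(a,*T(*p),60) for p in((40,100),(42,518))])
print('bolts',[atz(a,*T(*p),z) for p,z in(((80,58),75),((135,58),75),((245,530),20),((300,530),20))])
J=lambda x,y:(195+(x-400)/4,235+(y-300)/4)
K=lambda x,y:(335+(x-600)/4,290+(y-300)/4)
print('jar top lid,bottom',[atz(a,*J(*p),19) for p in((441,388),(545,402))],'sides',[atz(a,*J(*p),19) for p in((485,435),(500,362))])
print('jar side',[atz(b,*K(*p),19) for p in((690,465),(694,343),(655,400),(733,405))])
print('disc side',[atz(b,*S(*p),z) for p,z in(((478,225),8),((548,225),8),((512,212),8),((580,205),54),((637,205),54))])
E
```

```text
bar [array([646., -88., 118.]), array([535.7, -85.3, 118. ])]
bar side [array([ 646.3, -107.8,  115. ]), array([ 533.2, -109.1,  115. ])]
tray top corners [array([695.9, -21.1,  89. ]), array([ 694.6, -153.7,   89. ]), array([ 487.6, -152. ,   89. ]), array([487.9, -20. ,  89. ])]
box rim left [array([689.2,  -6.8,  60. ]), array([484.7,  -2.8,  60. ])]
bolts [array([705.2, -25.2,  75. ]), array([704.9, -51.7,  75. ]), array([ 481.2, -105.9,   20. ]), array([ 481., -133.,   20.])]
jar top lid,bottom [array([466.7, 309. ,  19. ]), array([459.4, 257.7,  19. ])] sides [array([443.6, 286.7,  19. ]), array([479.2, 280.3,  19. ])]
jar side [array([466.8, 313.6,  19. ]), array([458.8, 248.8,  19. ]), array([480.4, 280.1,  19. ]), array([443.5, 282.9,  19. ])]
disc side [array([673.1, -74.1,   8. ]), array([627.6, -74.4,   8. ]), array([652. , -87.2,   8. ]), array([604. , -40.8,  54. ]), array([568.9, -41.1,  54. ])]
```

The side ray puts the bar at about z≈132, so the tray isn't quite closed: q≈0.2. The box centre is about (586,-71), yaw about -1.3°. I'll move over the handle and look with the wrist camera.

```bash
python3 -m jog '[{"delta_pos":[367,-560,-48],"angular":[0,0,0.41],"fingers":0.6},{"delta_pos":[367,-560,-48],"angular":[0,0,0.41],"fingers":0.6},{"delta_pos":[367,-560,-48],"angular":[0,0,0.41],"fingers":0.6},{"delta_pos":[367,-560,-48],"angular":[0,0,0.41],"fingers":0.6},{"delta_pos":[367,-560,-48],"angular":[0,0,0.41],"fingers":0.6},{"delta_pos":[367,-560,-48],"angular":[0,0,0.41],"fingers":0.6},{"delta_pos":[367,-560,-48],"angular":[0,0,0.41],"fingers":0.6},{"delta_pos":[367,-560,-48],"angular":[0,0,0.41],"fingers":0.6},{"delta_pos":[367,-560,-48],"angular":[0,0,0.41],"fingers":0.6},{"delta_pos":[367,-560,-48],"angular":[0,0,0.41],"fingers":0.6}]' 60
python3 -m jog '[{"delta_pos":[0,0,0],"angular":[0,0,0],"fingers":0.6},{"delta_pos":[0,0,0],"angular":[0,0,0],"fingers":0.6}]'
python3 - <<'E'
from h import *
c=snap('wrist','w1');s=snap('side','s1')
st=ctrl.sense();print(st['time_s'],st['eef_pos'],st['ee_rot'],st['force'],c['fx'],c['cx'],c['cy'])
m=np.zeros((600,640,3),np.uint8);m[:400]=c['pixels']
m[400:,:400]=cv2.resize(s['pixels'][135:225,225:405],(400,200))
cv2.imwrite('pics/m1.png',m)
E
```

```text
time_s: 1.35
eef_pos: [554.6, -34.2, 204.3]
ee_rot: [-0.0, 0.012, 1.0, 0.0]
force: [1.0, 0.7, 1.0]
grip_width: 0.598
grip_force: 0.0
time_s: 1.6
eef_pos: [553.5, -32.0, 204.3]
ee_rot: [-0.001, 0.011, 1.0, 0.0]
force: [-0.5, 0.8, 0.5]
grip_width: 0.603
grip_force: 0.0
1.7 [553.41521334 -31.27522249 204.85361915] [-4.92372806e-05  1.07734770e-02  9.99941961e-01  7.08779845e-05] [0.25272263 1.55535353 0.09193623] 309.70691628693146 311.3288591452832 199.80974671873503
```

View pics/m1.png

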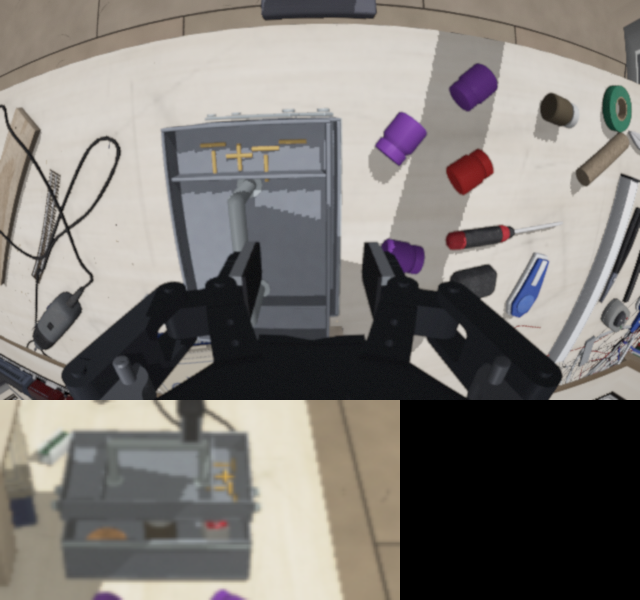

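The wrist view shows the bar running from about (242,187) down behind the left finger, and the box rim and tray to the left of the gripper.

```bash
python3 - <<'E'
from h import *
c=load('w1')
for z in(115,125,132,140):print(z,[atz(c,*p,z,True) for p in((244,184),(238,215),(236,245))])
print('tray/box',atz(c,164,130,105,True),atz(c,328,118,105,True),atz(c,338,118,60,True),atz(c,341,312,60,True))
E
```

```text
115 [array([531.8, -79.5, 115. ]), array([555.3, -86.2, 115. ]), array([579.9, -90.4, 115. ])]
125 [array([529.5, -77.2, 125. ]), array([551.9, -83.5, 125. ]), array([575.3, -87.5, 125. ])]
132 [array([527.9, -75.6, 132. ]), array([549.5, -81.7, 132. ]), array([572.1, -85.6, 132. ])]
140 [array([526. , -73.7, 140. ]), array([546.8, -79.6, 140. ]), array([568.5, -83.3, 140. ])]
tray/box [ 488.7 -144.2  105. ] [487.1 -18.  105. ] [488.1  -7.1  60. ] [686.4  -3.   60. ]
```

```bash
python3 -m jog '[{"delta_pos":[34,-52,-20],"angular":[0,0,0],"fingers":0.6},{"delta_pos":[34,-52,-20],"angular":[0,0,0],"fingers":0.6},{"delta_pos":[34,-52,-74],"angular":[0,0,0],"fingers":0.6},{"delta_pos":[34,-52,-74],"angular":[0,0,0],"fingers":0.6},{"delta_pos":[34,-52,-74],"angular":[0,0,0],"fingers":0},{"delta_pos":[34,-52,-74],"angular":[0,0,0],"fingers":0},{"delta_pos":[34,-52,-74],"angular":[0,0,0],"fingers":0},{"delta_pos":[34,-52,-74],"angular":[0,0,0],"fingers":0},{"delta_pos":[34,-52,-74],"angular":[0,0,0],"fingers":0}]' 60
python3 - <<'E'
from h import *
c=snap('side','s2')
cv2.imwrite('pics/s2c.png',cv2.resize(c['pixels'][110:230,210:370],(800,600)))
E
```

```text
time_s: 2.82
eef_pos: [588.6, -83.5, 132.6]
ee_rot: [0.002, 0.011, 1.0, 0.0]
force: [0.0, 4.8, 5.1]
grip_width: 0.116
grip_force: 58.5
```

View pics/s2c.png

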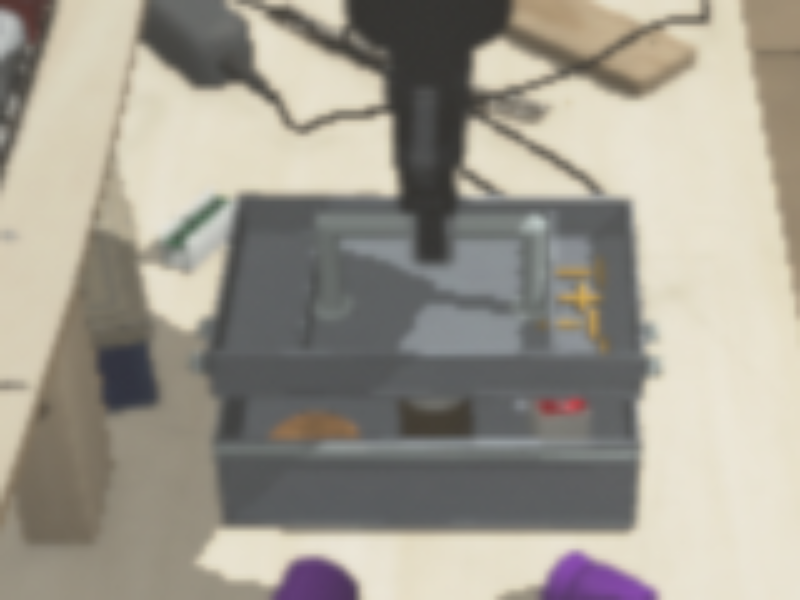

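The fingers hold the bar near its middle; the bar's axis is at row ≈222 of the 5x crop. The cork disc is at crop (315,430), the jar at (435,415), the carton at (562,415). Now I compute the arc.

```bash
python3 - <<'E'
from h import *
c=load('s2')
for r in(219,224):
  o,d=ray(c,210+350/5,110+r/5); k=(-83.5-o[1])/d[1]; print((o+k*d).round(1))
for q0 in(.16,.2,.24):
  a=np.pi/6+q0; print(q0,[(110*(np.cos(x)-np.cos(np.pi/6))).round(1) for x in[a]],[(110*(np.sin(a)-.5)).round(1)])
a0=np.pi/6+.2
for a in np.linspace(a0,np.pi*5/6,11):print(np.degrees(a).round(1),(110*(np.cos(a)-np.cos(a0))).round(1),(110*(np.sin(a)-np.sin(a0))).round(1))
E
```

```text
[627.1 -83.5 135.7]
[627.2 -83.5 132.8]
0.16 [np.float64(-10.0)] [np.float64(14.5)]
0.2 [np.float64(-12.8)] [np.float64(17.8)]
0.24 [np.float64(-15.8)] [np.float64(21.1)]
41.5 0.0 0.0
52.3 -15.2 14.2
63.2 -32.8 25.3
74.0 -52.2 32.9
84.9 -72.6 36.7
95.7 -93.4 36.6
106.6 -113.8 32.6
117.4 -133.1 24.8
128.3 -150.6 13.5
139.1 -165.6 -0.9
150.0 -177.7 -17.8
```

```bash
python3 -m jog '[{"delta_pos":[0,-7,7],"angular":[0,0,0],"fingers":0},{"delta_pos":[0,-15,14],"angular":[0,0,0],"fingers":0},{"delta_pos":[0,-24,20],"angular":[0,0,0],"fingers":0},{"delta_pos":[0,-33,25],"angular":[0,0,0],"fingers":0},{"delta_pos":[0,-42,29.5],"angular":[0,0,0],"fingers":0},{"delta_pos":[0,-52,33],"angular":[0,0,0],"fingers":0},{"delta_pos":[0,-62,35.5],"angular":[0,0,0],"fingers":0},{"delta_pos":[0,-73,36.7],"angular":[0,0,0],"fingers":0}]' 80
```

```text
time_s: 3.88
eef_pos: [588.4, -156.8, 170.9]
ee_rot: [0.002, 0.011, 1.0, -0.0]
force: [-6.8, 5.8, 14.9]
grip_width: 0.111
grip_force: 79.4
```

```bash
python3 -m jog '[{"delta_pos":[0,-10,0.5],"angular":[0,0,0],"fingers":0},{"delta_pos":[0,-20,0],"angular":[0,0,0],"fingers":0},{"delta_pos":[0,-31,-1.5],"angular":[0,0,0],"fingers":0},{"delta_pos":[0,-41,-4],"angular":[0,0,0],"fingers":0},{"delta_pos":[0,-51,-7.5],"angular":[0,0,0],"fingers":0},{"delta_pos":[0,-60,-12],"angular":[0,0,0],"fingers":0},{"delta_pos":[0,-69,-17],"angular":[0,0,0],"fingers":0},{"delta_pos":[0,-78,-23],"angular":[0,0,0],"fingers":0},{"delta_pos":[0,-86,-30],"angular":[0,0,0],"fingers":0},{"delta_pos":[0,-93,-37.5],"angular":[0,0,0],"fingers":0}]'
```

```text
time_s: 5.12
eef_pos: [587.8, -251.9, 131.8]
ee_rot: [0.001, 0.011, 1.0, -0.002]
force: [-4.1, -2.1, 4.2]
grip_width: 0.105
grip_force: 78.5
```

```bash
python3 -m jog '[{"delta_pos":[0,-6,-8],"angular":[0,0,0],"fingers":0},{"delta_pos":[0,-11,-16],"angular":[0,0,0],"fingers":0},{"delta_pos":[0,-13,-20],"angular":[0,0,0],"fingers":0},{"delta_pos":[0,-13,-20],"angular":[0,0,0],"fingers":0}]'
```

```text
time_s: 5.62
eef_pos: [588.2, -262.9, 115.8]
ee_rot: [0.001, 0.011, 1.0, -0.001]
force: [-13.8, 11.5, 34.5]
grip_width: 0.109
grip_force: 81.8
```

```bash
python3 -m jog '[{"delta_pos":[0,2,3],"angular":[0,0,0],"fingers":0.6},{"delta_pos":[0,2,3],"angular":[0,0,0],"fingers":0.6},{"delta_pos":[0,2,3],"angular":[0,0,0],"fingers":0.6},{"delta_pos":[0,2,60],"angular":[0,0,0],"fingers":0.8},{"delta_pos":[0,2,110],"angular":[0,0,0],"fingers":0.8},{"delta_pos":[0,2,110],"angular":[0,0,0],"fingers":0.8}]'
python3 - <<'E'
from h import *
from scipy.spatial.transform import Rotation as Ro
s=ctrl.sense();w,x,y,z=s['ee_rot'];R0=Ro.from_quat([x,y,z,w]);p=s['eef_pos'];print(p,R0.as_matrix().round(2).tolist())
h=np.radians(82.5);A=np.array([np.cos(h),np.sin(h),0]);Z=np.array([0,0,1.]);C=np.array([462.5,282.5,19])
b=np.radians(40);a=-np.sin(b)*A-np.cos(b)*Z;yt=np.array([np.sin(h),-np.cos(h),0]);
R1=np.array([np.cross(yt,a),yt,a]).T
print('rot',(Ro.from_matrix(R1)*R0.inv()).as_rotvec())
V=Ro.from_euler('z',np.arctan2(yt[1],yt[0])-np.arctan2(*R0.as_matrix()[1::-1,1]));print('yaw',V.as_rotvec())
print('tilt after yaw',(Ro.from_matrix(R1)*(V*R0).inv()).as_rotvec())
for d in(80,5):print(d,C-d*a,C-d*a-p)
c=snap('top','t3');m=np.zeros((600,600,3),np.uint8);m[:,:]=cv2.resize(c['pixels'][115:265,355:505],(600,600));cv2.imwrite('pics/t3c.png',m)
E
```

```text
time_s: 6.38
eef_pos: [589.0, -262.1, 224.0]
ee_rot: [0.003, 0.011, 1.0, -0.002]
force: [0.2, 0.7, -0.5]
grip_width: 0.795
grip_force: 0.0
[ 588.95588755 -262.09277564  224.00466549] [[-1.0, 0.02, 0.01], [0.02, 1.0, -0.0], [-0.01, -0.0, -1.0]]
rot [-0.5868666  -0.50892345 -1.60319841]
yaw [ 0.          0.         -1.67892192]
tilt after yaw [-0.68638504  0.08629859  0.00145265]
80 [469.21204953 333.48307781  80.28355545] [-119.74383802  595.57585344 -143.72111004]
5 [462.9195031  285.68644236  22.83022222] [-126.03638445  547.779218   -201.17444328]
```

View pics/t3c.png

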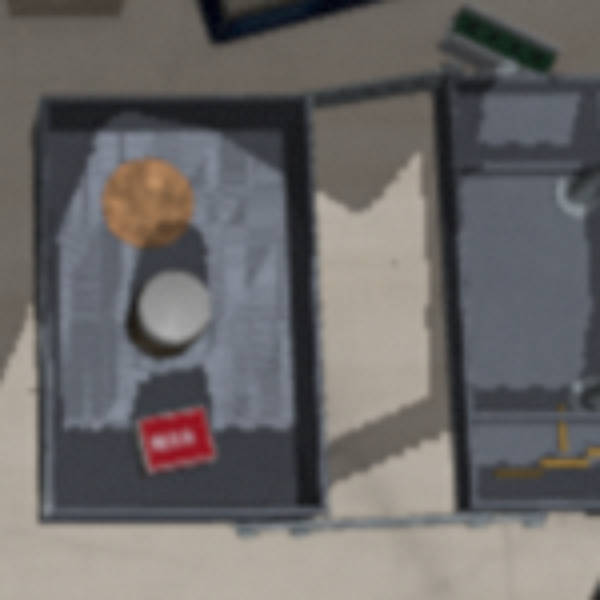

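The tray lies over on the -y side. The disc is at crop (148,202), full-image (392,165.5). The jar is at (175,305) and the red-topped carton at (178,438), both standing. On to the fallen jar.

```bash
python3 - <<'E'
from h import *
c=load('t3');T=lambda x,y:(355+x/4,115+y/4)
print('disc',atz(c,*T(148,202),8),[atz(c,*T(*p),8) for p in((103,202),(193,202),(148,157),(148,247))],'jar',atz(c,*T(175,305),52),'carton',atz(c,*T(177,439),36))
print('rim',[atz(c,*T(*p),60) for p in((42,100),(310,97),(325,515),(42,520))])
E
python3 -m jog '[{"delta_pos":[-119,595,-80],"angular":[-0.587,-0.509,-1.603],"fingers":0.8},{"delta_pos":[-119,595,-80],"angular":[-0.587,-0.509,-1.603],"fingers":0.8},{"delta_pos":[-119,595,-80],"angular":[-0.587,-0.509,-1.603],"fingers":0.8},{"delta_pos":[-119,595,-80],"angular":[-0.587,-0.509,-1.603],"fingers":0.8},{"delta_pos":[-119,595,-80],"angular":[-0.587,-0.509,-1.603],"fingers":0.8},{"delta_pos":[-119,595,-80],"angular":[-0.587,-0.509,-1.603],"fingers":0.8},{"delta_pos":[-119,595,-80],"angular":[-0.587,-0.509,-1.603],"fingers":0.8},{"delta_pos":[-119,595,-80],"angular":[-0.587,-0.509,-1.603],"fingers":0.8},{"delta_pos":[-119,595,-80],"angular":[-0.587,-0.509,-1.603],"fingers":0.8},{"delta_pos":[-119,595,-80],"angular":[-0.587,-0.509,-1.603],"fingers":0.8}]'
cat > n.py <<'E'
from h import *
from scipy.spatial.transform import Rotation as Ro
def pose():
    s=ctrl.sense();w,x,y,z=s['ee_rot'];return s['time_s'],s['eef_pos'],Ro.from_quat([x,y,z,w])
def want(h,b,C,d):
    "tool tilt b deg (approach leans against axis heading h), d behind C"
    h=np.radians(h);b=np.radians(b);A=np.array([np.cos(h),np.sin(h),0]);a=-np.sin(b)*A-np.cos(b)*np.array([0,0,1.])
    yt=np.array([np.sin(h),-np.cos(h),0]);R=Ro.from_matrix(np.array([np.cross(yt,a),yt,a]).T)
    t,p,R0=pose();print(round(t,2),'dpos',(np.array(C)-d*a-p).round(1),'rot',(R*R0.inv()).as_rotvec().round(3),'p',p.round(1))
E
python3 -c "
from n import *
want(82.5,40,[462.5,282.5,19],80)
print(ctrl.sense()['joints'].round(2))"
```

```text
disc [650.9 -65.7   8. ] [array([651.2, -42.6,   8. ]), array([650.7, -88.8,   8. ]), array([674.8, -66.5,   8. ]), array([627.2, -64.9,   8. ])] jar [587.9 -70.4  52. ] carton [524.6 -71.6  36. ]
rim [array([689.2,  -7.8,  60. ]), array([ 689.3, -138.8,   60. ]), array([ 484.8, -136. ,   60. ]), array([483.8,  -2.8,  60. ])]
time_s: 7.68
eef_pos: [484.4, 256.1, 148.6]
ee_rot: [0.204, 0.651, 0.692, -0.235]
force: [2.2, -0.1, 0.5]
grip_width: 0.797
grip_force: 0.0
7.67 dpos [-15.2  77.4 -68.3] rot [-0.07  -0.056 -0.169] p [484.4 256.1 148.6]
[ 0.5   0.68  1.33 -0.54  1.51  0.57]
```

```bash
python3 -m jog '[{"delta_pos":[-15,77,-50],"angular":[-0.07,-0.056,-0.169],"fingers":0.8},{"delta_pos":[-15,77,-68],"angular":[-0.07,-0.056,-0.169],"fingers":0.8},{"delta_pos":[-15,77,-68],"angular":[-0.07,-0.056,-0.169],"fingers":0.8},{"delta_pos":[-15,77,-68],"angular":[-0.07,-0.056,-0.169],"fingers":0.8}]'
python3 -c "
from n import *
want(82.5,40,[462.5,282.5,19],5)
c=snap('wrist','w4');cv2.imwrite('pics/w4c.png',c['pixels'])"
```

```text
time_s: 8.18
eef_pos: [471.0, 330.8, 82.5]
ee_rot: [0.225, 0.705, 0.622, -0.256]
force: [0.2, -0.3, -0.5]
grip_width: 0.802
grip_force: 0.0
8.18 dpos [ -8.  -45.1 -59.7] rot [-0.003 -0.    -0.005] p [471.  330.8  82.5]
```

View pics/w4c.png

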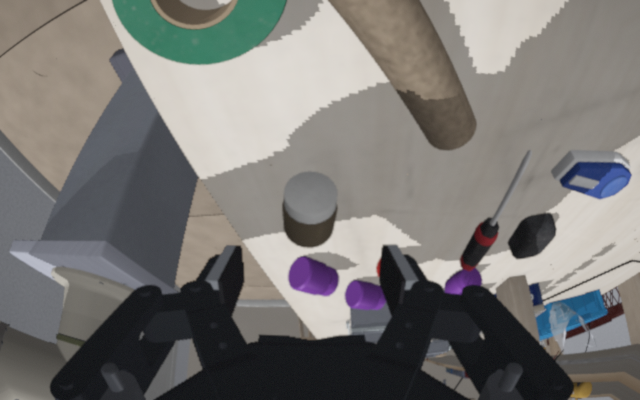

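The jar is centred between the fingers, at about (310,210), and lined up with them. I close in and grip.

```bash
python3 -m jog '[{"delta_pos":[-4,-22,-30],"angular":[0,0,0],"fingers":0.8},{"delta_pos":[-8,-45,-59],"angular":[0,0,0],"fingers":0.8},{"delta_pos":[-8,-45,-59],"angular":[0,0,0],"fingers":0.8},{"delta_pos":[-8,-45,-59],"angular":[0,0,0],"fingers":0},{"delta_pos":[-8,-45,-59],"angular":[0,0,0],"fingers":0},{"delta_pos":[-8,-45,-59],"angular":[0,0,0],"fingers":0},{"delta_pos":[-8,-45,-59],"angular":[0,0,0],"fingers":0}]' 30
python3 -c "
from n import *
want(82.5,-50,[462.5,282.5,75],5)"
```

```text
time_s: 9.1
eef_pos: [463.5, 287.4, 25.0]
ee_rot: [0.226, 0.705, 0.622, -0.254]
force: [0.4, 1.4, 5.9]
grip_width: 0.433
grip_force: 29.5
9.1 dpos [-1.5 -8.7 53.2] rot [ 1.554 -0.198 -0.003] p [463.5 287.4  25. ]
```

```bash
python3 -m jog '[{"delta_pos":[0,0,50],"angular":[0.17,-0.02,0],"fingers":0},{"delta_pos":[0,-2,53],"angular":[1.554,-0.198,0],"fingers":0},{"delta_pos":[-1,-9,53],"angular":[1.554,-0.198,0],"fingers":0},{"delta_pos":[-1,-9,53],"angular":[1.554,-0.198,0],"fingers":0},{"delta_pos":[-1,-9,53],"angular":[1.554,-0.198,0],"fingers":0},{"delta_pos":[-1,-9,53],"angular":[1.554,-0.198,0],"fingers":0},{"delta_pos":[-1,-9,53],"angular":[1.554,-0.198,0],"fingers":0},{"delta_pos":[-1,-9,53],"angular":[1.554,-0.198,0],"fingers":0},{"delta_pos":[-1,-9,53],"angular":[1.554,-0.198,0],"fingers":0},{"delta_pos":[-1,-9,53],"angular":[1.554,-0.198,0],"fingers":0}]'
python3 -c "
from n import *
want(82.5,-50,[462.5,282.5,75],5)
print(ctrl.sense()['joints'].round(2))
c=snap('side','s5');cv2.imwrite('pics/s5c.png',cv2.resize(c['pixels'][215:345,290:450],(640,520)))"
```

```text
time_s: 10.35
eef_pos: [461.9, 277.0, 75.8]
ee_rot: [-0.278, 0.681, 0.599, 0.317]
force: [0.6, 0.5, -1.1]
grip_width: 0.433
grip_force: 31.7
10.35 dpos [0.1 1.7 2.4] rot [ 0.002  0.    -0.004] p [461.9 277.   75.8]
[-0.05  0.56  1.96  1.16  0.98 -0.79]
```

View pics/s5c.png

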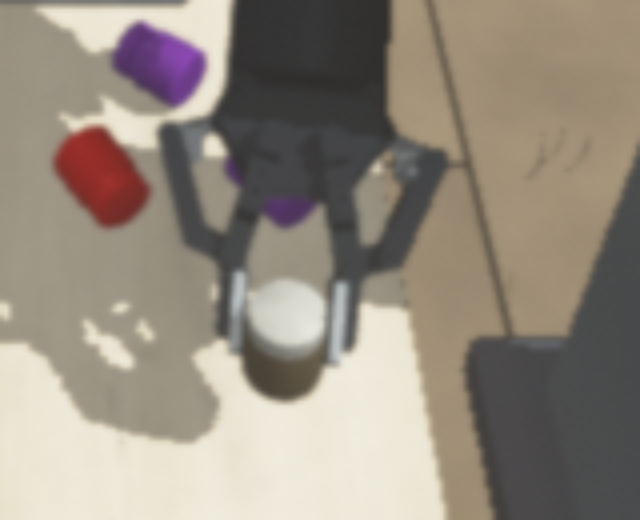

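The jar hangs upright, lid at crop (285,315). I lower it to the bench.

```bash
python3 -m jog '[{"delta_pos":[0,0,-25],"angular":[0,0,0],"fingers":0},{"delta_pos":[0,0,-42],"angular":[0,0,0],"fingers":0},{"delta_pos":[0,0,-46],"angular":[0,0,0],"fingers":0},{"delta_pos":[0,0,-47],"angular":[0,0,0],"fingers":0},{"delta_pos":[0,0,-48],"angular":[0,0,0],"fingers":0}]'
```

```text
time_s: 11.02
eef_pos: [462.0, 277.8, 28.9]
ee_rot: [-0.278, 0.68, 0.6, 0.317]
force: [-0.1, 1.1, -1.1]
grip_width: 0.433
grip_force: 31.7
```

```bash
python3 -m jog '[{"delta_pos":[0,0,-1],"angular":[0,0,0],"fingers":0},{"delta_pos":[0,0,-2],"angular":[0,0,0],"fingers":0},{"delta_pos":[0,0,-2.5],"angular":[0,0,0],"fingers":0},{"delta_pos":[0,0,-2.5],"angular":[0,0,0],"fingers":0}]'
```

```text
time_s: 11.52
eef_pos: [461.9, 277.9, 27.4]
ee_rot: [-0.279, 0.679, 0.6, 0.318]
force: [-6.4, -6.6, 15.2]
grip_width: 0.434
grip_force: 32.9
```

```bash
python3 -m jog '[{"delta_pos":[0,0,1],"angular":[0,0,0],"fingers":0.75},{"delta_pos":[0,0,1],"angular":[0,0,0],"fingers":0.75},{"delta_pos":[0,0,1],"angular":[0,0,0],"fingers":0.75},{"delta_pos":[-4,-30,26],"angular":[0,0,0],"fingers":0.75},{"delta_pos":[-8,-61,52],"angular":[0,0,0],"fingers":0.75},{"delta_pos":[-8,-61,80],"angular":[0,0,0],"fingers":0.75}]'
python3 - <<'E'
from n import *
t,p,R0=pose()
# vertical, tool y heading +90
R=Ro.from_matrix(np.array([[-1,0,0],[0,1,0],[0,0,-1]]).T)
print((R*R0.inv()).as_rotvec().round(3),p, np.array([462.8,283.7,110])-p)
c=snap('top','t6');b=snap('side','s6')
m=np.hstack([cv2.resize(c['pixels'][225:295,185:255],(400,400)),cv2.resize(b['pixels'][270:340,325:395],(400,400))]);cv2.imwrite('pics/m6.png',m)
E
```

```text
time_s: 12.28
eef_pos: [453.9, 215.1, 106.3]
ee_rot: [-0.278, 0.681, 0.599, 0.317]
force: [0.5, 0.1, -0.4]
grip_width: 0.75
grip_force: 0.0
[-0.736 -0.646  1.579] [453.86920297 215.08420013 106.29614158] [ 8.93079703 68.61579987  3.70385842]
```

View pics/m6.png

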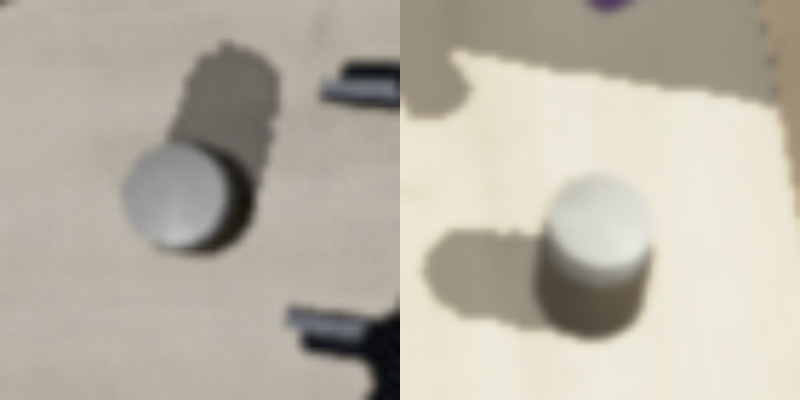

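The jar stands upright, lid centre at top crop (175,195) and side crop (200,222).

```bash
python3 - <<'E'
from n import *
k=70/400
print(atz(load('t6'),185+175*k,225+195*k,46),atz(load('s6'),325+200*k,270+222*k,46))
E
python3 -m jog '[{"delta_pos":[9,55,30],"angular":[-0.736,-0.646,1.579],"fingers":0.75},{"delta_pos":[9,69,30],"angular":[-0.736,-0.646,1.579],"fingers":0.75},{"delta_pos":[9,69,30],"angular":[-0.736,-0.646,1.579],"fingers":0.75},{"delta_pos":[9,69,30],"angular":[-0.736,-0.646,1.579],"fingers":0.75},{"delta_pos":[9,69,30],"angular":[-0.736,-0.646,1.579],"fingers":0.75},{"delta_pos":[9,69,30],"angular":[-0.736,-0.646,1.579],"fingers":0.75},{"delta_pos":[9,69,30],"angular":[-0.736,-0.646,1.579],"fingers":0.75},{"delta_pos":[9,69,30],"angular":[-0.736,-0.646,1.579],"fingers":0.75},{"delta_pos":[9,69,30],"angular":[-0.736,-0.646,1.579],"fingers":0.75},{"delta_pos":[9,69,30],"angular":[-0.736,-0.646,1.579],"fingers":0.75}]'
python3 -m jog '[{"delta_pos":[0,0,0],"angular":[0,0,0],"fingers":0.75},{"delta_pos":[0,0,0],"angular":[0,0,0],"fingers":0.75}]'
python3 - <<'E'
from n import *
t,p,R0=pose()
R=Ro.from_matrix(np.array([[-1,0,0],[0,1,0],[0,0,-1]]).T)
print((R*R0.inv()).as_rotvec().round(3),p, np.array([462.8,283.7,26])-p)
E
```

```text
[460.8 282.   46. ] [461.8 283.8  46. ]
time_s: 13.62
eef_pos: [462.3, 286.0, 134.6]
ee_rot: [0.0, -0.004, 1.0, -0.002]
force: [-0.1, 0.9, -0.8]
grip_width: 0.748
grip_force: 0.0
time_s: 13.88
eef_pos: [462.5, 285.6, 135.1]
ee_rot: [-0.001, 0.0, 1.0, -0.0]
force: [-0.6, -0.3, 0.1]
grip_width: 0.749
grip_force: 0.0
[ 0.    -0.002  0.   ] [462.502021   285.55309998 135.08967041] [   0.297979     -1.85309998 -109.08967041]
```

Descend, with y about -2 mm and x about -1 mm, then grip and lift.

```bash
python3 -m jog '[{"delta_pos":[-1,-2,-50],"angular":[0,0,0],"fingers":0.75},{"delta_pos":[-1,-2,-95],"angular":[0,0,0],"fingers":0.75},{"delta_pos":[-1,-2,-110],"angular":[0,0,0],"fingers":0.75},{"delta_pos":[-1,-2,-110],"angular":[0,0,0],"fingers":0.75},{"delta_pos":[-1,-2,-110],"angular":[0,0,0],"fingers":0},{"delta_pos":[-1,-2,-110],"angular":[0,0,0],"fingers":0},{"delta_pos":[-1,-2,-110],"angular":[0,0,0],"fingers":0},{"delta_pos":[-1,-2,-110],"angular":[0,0,0],"fingers":0}]' 30
python3 -c "
from n import *
t,p,R0=pose();print(p,np.array([651,-66,140])-p)"
```

```text
time_s: 14.88
eef_pos: [462.5, 283.9, 27.4]
ee_rot: [0.002, -0.001, 1.0, -0.0]
force: [-1.2, -1.1, 7.2]
grip_width: 0.432
grip_force: 29.9
[462.54825663 283.93902868  27.44461604] [ 188.45174337 -349.93902868  112.55538396]
```

```bash
python3 -m jog '[{"delta_pos":[0,0,60],"angular":[0,0,0],"fingers":0},{"delta_pos":[20,-30,100],"angular":[0,0,0],"fingers":0},{"delta_pos":[40,-80,100],"angular":[0,0,0],"fingers":0},{"delta_pos":[70,-130,100],"angular":[0,0,0],"fingers":0},{"delta_pos":[95,-180,100],"angular":[0,0,0],"fingers":0},{"delta_pos":[120,-225,100],"angular":[0,0,0],"fingers":0},{"delta_pos":[145,-270,100],"angular":[0,0,0],"fingers":0},{"delta_pos":[170,-315,100],"angular":[0,0,0],"fingers":0},{"delta_pos":[189,-350,100],"angular":[0,0,0],"fingers":0},{"delta_pos":[189,-350,100],"angular":[0,0,0],"fingers":0}]'
python3 -m jog '[{"delta_pos":[0,0,0],"angular":[0,0,0],"fingers":0},{"delta_pos":[0,0,0],"angular":[0,0,0],"fingers":0}]'
python3 -c "
from n import *
t,p,R0=pose();print(p,np.array([651.5,-66,35.5])-p,R0.as_rotvec())
a=snap('side','s7');cv2.imwrite('pics/s7c.png',cv2.resize(a['pixels'][120:230,225:365],(700,550)))"
```

```text
time_s: 16.12
eef_pos: [651.3, -69.0, 126.0]
ee_rot: [0.001, 0.001, 1.0, -0.001]
force: [-0.3, 0.1, -1.1]
grip_width: 0.432
grip_force: 30.9
time_s: 16.38
eef_pos: [650.4, -65.3, 126.1]
ee_rot: [0.0, -0.002, 1.0, -0.001]
force: [0.7, 0.1, -0.5]
grip_width: 0.436
grip_force: 30.9
[650.37918431 -65.28130755 126.07683813] [  1.12081569  -0.71869245 -90.57683813] [-5.06170076e-03  3.14135163e+00 -1.85260914e-03]
```

View pics/s7c.png

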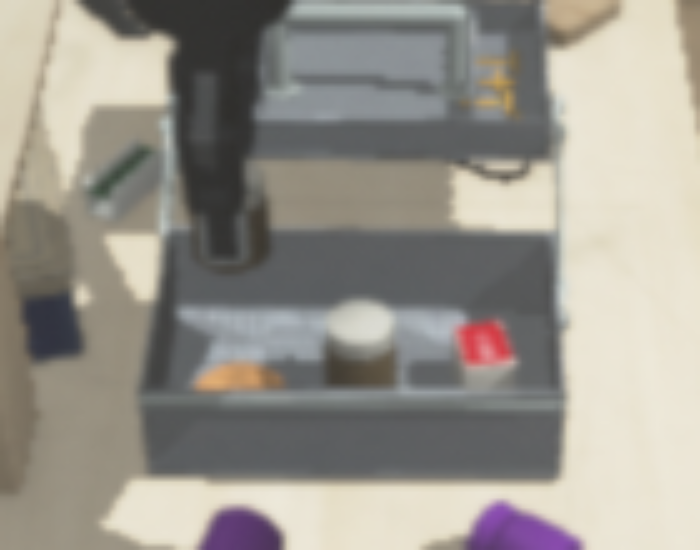

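The held jar hangs above the compartment. The disc at crop (239,380), the jar and the carton are undisturbed. I lower it.

```bash
python3 -m jog '[{"delta_pos":[1,-1,-40],"angular":[0,0,0],"fingers":0},{"delta_pos":[1,-1,-65],"angular":[0,0,0],"fingers":0},{"delta_pos":[1,-1,-80],"angular":[0,0,0],"fingers":0},{"delta_pos":[1,-1,-86],"angular":[0,0,0],"fingers":0},{"delta_pos":[1,-1,-89],"angular":[0,0,0],"fingers":0},{"delta_pos":[1,-1,-90.5],"angular":[0,0,0],"fingers":0},{"delta_pos":[1,-1,-90.5],"angular":[0,0,0],"fingers":0}]'
```

```text
time_s: 17.3
eef_pos: [651.8, -67.5, 35.7]
ee_rot: [0.0, -0.001, 1.0, -0.001]
force: [0.3, -0.5, -0.6]
grip_width: 0.433
grip_force: 30.9
```

```bash
python3 -m jog '[{"delta_pos":[0,1,-1],"angular":[0,0,0],"fingers":0},{"delta_pos":[0,1,-2],"angular":[0,0,0],"fingers":0},{"delta_pos":[0,1,-2],"angular":[0,0,0],"fingers":0}]'
```

```text
time_s: 17.68
eef_pos: [652.1, -67.2, 35.5]
ee_rot: [0.001, -0.001, 1.0, -0.001]
force: [-6.3, -2.8, 12.1]
grip_width: 0.433
grip_force: 32.2
```

```bash
python3 -m jog '[{"delta_pos":[0,0,1],"angular":[0,0,0],"fingers":0.75},{"delta_pos":[0,0,1],"angular":[0,0,0],"fingers":0.75},{"delta_pos":[0,0,1],"angular":[0,0,0],"fingers":0.75},{"delta_pos":[0,0,1],"angular":[0,0,0],"fingers":0.75},{"delta_pos":[0,0,30],"angular":[0,0,0],"fingers":0.75},{"delta_pos":[0,0,80],"angular":[0,0,0],"fingers":0.75},{"delta_pos":[0,0,150],"angular":[0,0,0],"fingers":0.6},{"delta_pos":[-30,-90,150],"angular":[0,0,0],"fingers":0.6},{"delta_pos":[-64,-195,150],"angular":[0,0,0],"fingers":0.6},{"delta_pos":[-64,-195,150],"angular":[0,0,0],"fingers":0.6}]'
python3 -m jog '[{"delta_pos":[0,0,0],"angular":[0,0,0],"fingers":0.6},{"delta_pos":[0,0,0],"angular":[0,0,0],"fingers":0.6}]'
python3 - <<'E'
from n import *
t,p,R0=pose();print(p,np.array([588,-261.5,114.5])-p,R0.as_rotvec())
a=snap('side','s8');c=snap('top','t8')
m=np.hstack([cv2.resize(a['pixels'][120:230,250:350],(400,440)),cv2.resize(c['pixels'][130:240,355:455],(400,440))]);cv2.imwrite('pics/m8.png',m)
E
```

```text
time_s: 18.92
eef_pos: [592.4, -245.9, 183.1]
ee_rot: [0.0, -0.001, 1.0, -0.001]
force: [-0.5, -0.6, 0.9]
grip_width: 0.601
grip_force: 0.0
time_s: 19.18
eef_pos: [593.3, -244.0, 182.8]
ee_rot: [0.0, -0.001, 1.0, -0.0]
force: [-0.8, 0.8, 0.5]
grip_width: 0.598
grip_force: 0.0
[ 593.25999541 -244.00416781  182.78510459] [ -5.25999541 -17.49583219 -68.28510459] [-2.85910406e-03  3.14148939e+00 -1.40371980e-03]
```

View pics/m8.png

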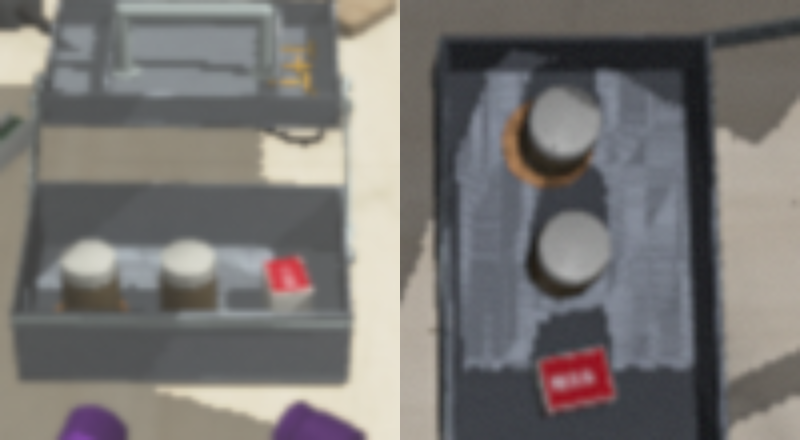

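The jar stands on the disc, lid at top crop (164,120). The other jar and the carton are in place. Next I check the centring and grasp the handle.

```bash
python3 -c "
from n import *
print(atz(load('t8'),355+164/4,130+120/4,54))"
python3 -m jog '[{"delta_pos":[-5,-18,-20],"angular":[0,0,0],"fingers":0.6},{"delta_pos":[-5,-18,-67],"angular":[0,0,0],"fingers":0.6},{"delta_pos":[-5,-18,-67],"angular":[0,0,0],"fingers":0.6},{"delta_pos":[-5,-18,-67],"angular":[0,0,0],"fingers":0},{"delta_pos":[-5,-18,-67],"angular":[0,0,0],"fingers":0},{"delta_pos":[-5,-18,-67],"angular":[0,0,0],"fingers":0},{"delta_pos":[-5,-18,-67],"angular":[0,0,0],"fingers":0},{"delta_pos":[-5,-18,-67],"angular":[0,0,0],"fingers":0}]' 80
python3 - <<'E'
import numpy as np
for a in np.linspace(150,30,25):print(a,(110*(np.cos(np.radians(a))+.866)).round(1),(110*(np.sin(np.radians(a))-.5)).round(1),end=' | ')
E
```

```text
[649.9 -66.9  54. ]
time_s: 20.27
eef_pos: [589.0, -262.6, 118.0]
ee_rot: [0.002, -0.001, 1.0, -0.002]
force: [0.6, 0.5, 7.0]
grip_width: 0.104
grip_force: 78.2
150.0 -0.0 -0.0 | 145.0 5.2 8.1 | 140.0 11.0 15.7 | 135.0 17.5 22.8 | 130.0 24.6 29.3 | 125.0 32.2 35.1 | 120.0 40.3 40.3 | 115.0 48.8 44.7 | 110.0 57.6 48.4 | 105.0 66.8 51.3 | 100.0 76.2 53.3 | 95.0 85.7 54.6 | 90.0 95.3 55.0 | 85.0 104.8 54.6 | 80.0 114.4 53.3 | 75.0 123.7 51.3 | 70.0 132.9 48.4 | 65.0 141.7 44.7 | 60.0 150.3 40.3 | 55.0 158.4 35.1 | 50.0 166.0 29.3 | 45.0 173.0 22.8 | 40.0 179.5 15.7 | 35.0 185.4 8.1 | 30.0 190.5 -0.0 |
```

```bash
python3 -m jog '[{"delta_pos":[0,5,8],"angular":[0,0,0],"fingers":0},{"delta_pos":[0,11,15.5],"angular":[0,0,0],"fingers":0},{"delta_pos":[0,17.5,23],"angular":[0,0,0],"fingers":0},{"delta_pos":[0,24.5,29.5],"angular":[0,0,0],"fingers":0},{"delta_pos":[0,32,35],"angular":[0,0,0],"fingers":0},{"delta_pos":[0,40.5,40.5],"angular":[0,0,0],"fingers":0},{"delta_pos":[0,49,44.5],"angular":[0,0,0],"fingers":0},{"delta_pos":[0,57.5,48.5],"angular":[0,0,0],"fingers":0},{"delta_pos":[0,67,51.5],"angular":[0,0,0],"fingers":0},{"delta_pos":[0,76,53.5],"angular":[0,0,0],"fingers":0}]'
```

```text
time_s: 21.52
eef_pos: [589.2, -187.2, 171.3]
ee_rot: [0.002, -0.001, 1.0, -0.002]
force: [4.4, -3.5, 1.3]
grip_width: 0.106
grip_force: 78.5
```

```bash
python3 -m jog '[{"delta_pos":[0,9.5,1.2],"angular":[0,0,0],"fingers":0},{"delta_pos":[0,19,1.7],"angular":[0,0,0],"fingers":0},{"delta_pos":[0,28.5,1.2],"angular":[0,0,0],"fingers":0},{"delta_pos":[0,38,0],"angular":[0,0,0],"fingers":0},{"delta_pos":[0,47.5,-2],"angular":[0,0,0],"fingers":0},{"delta_pos":[0,57,-5],"angular":[0,0,0],"fingers":0},{"delta_pos":[0,65.5,-8.5],"angular":[0,0,0],"fingers":0},{"delta_pos":[0,74,-13],"angular":[0,0,0],"fingers":0},{"delta_pos":[0,82,-18],"angular":[0,0,0],"fingers":0},{"delta_pos":[0,90,-24],"angular":[0,0,0],"fingers":0}]'
```

```text
time_s: 22.78
eef_pos: [589.7, -96.0, 146.9]
ee_rot: [0.003, -0.001, 1.0, -0.001]
force: [6.4, -0.1, 1.3]
grip_width: 0.107
grip_force: 78.8
```

```bash
python3 -m jog '[{"delta_pos":[0,7,-6.5],"angular":[0,0,0],"fingers":0},{"delta_pos":[0,13.5,-13.5],"angular":[0,0,0],"fingers":0},{"delta_pos":[0,19.5,-21],"angular":[0,0,0],"fingers":0},{"delta_pos":[0,24,-29],"angular":[0,0,0],"fingers":0},{"delta_pos":[0,25,-31],"angular":[0,0,0],"fingers":0},{"delta_pos":[0,26,-33],"angular":[0,0,0],"fingers":0},{"delta_pos":[0,26,-33],"angular":[0,0,0],"fingers":0}]'
```

```text
time_s: 23.65
eef_pos: [590.2, -71.8, 117.4]
ee_rot: [0.004, -0.001, 1.0, -0.003]
force: [-4.7, -4.5, 27.7]
grip_width: 0.106
grip_force: 81.7
```

```bash
python3 -m jog '[{"delta_pos":[0,0,1],"angular":[0,0,0],"fingers":0.7},{"delta_pos":[0,0,1],"angular":[0,0,0],"fingers":0.7},{"delta_pos":[0,0,1],"angular":[0,0,0],"fingers":0.7},{"delta_pos":[0,0,1],"angular":[0,0,0],"fingers":0.7},{"delta_pos":[0,0,40],"angular":[0,0,0],"fingers":0.7},{"delta_pos":[0,0,100],"angular":[0,0,0],"fingers":0.7},{"delta_pos":[-60,0,130],"angular":[0,0,0],"fingers":0.7},{"delta_pos":[-120,0,130],"angular":[0,0,0],"fingers":0.7},{"delta_pos":[-120,0,130],"angular":[0,0,0],"fingers":0.7},{"delta_pos":[-120,0,130],"angular":[0,0,0],"fingers":0.7}]'
python3 - <<'E'
from n import *
a=snap('side','s9');c=snap('top','t9')
m=np.hstack([cv2.resize(a['pixels'][120:230,250:350],(400,440)),cv2.resize(c['pixels'][130:240,355:455],(400,440))]);cv2.imwrite('pics/m9.png',m)
E
```

```text
time_s: 24.9
eef_pos: [468.7, -70.5, 242.8]
ee_rot: [0.001, -0.001, 1.0, -0.001]
force: [1.0, 0.5, 0.6]
grip_width: 0.699
grip_force: 0.0
```

View pics/m9.png

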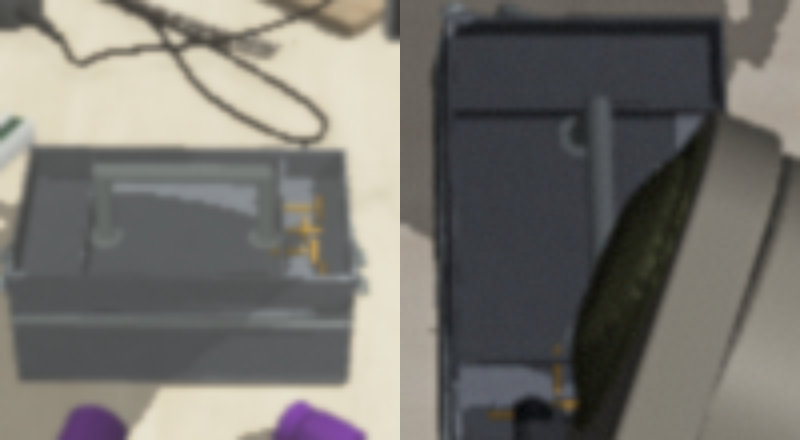

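The tray is fully closed: its lower edge meets the rim at side crop row ≈320, with no gap. The robot is clear, so I hand in.

```bash
python3 -c "
from rig import ctrl
print(ctrl.finish_job())"
```

```text
the job is handed in; nothing more can be done
None
```

The jar stands upright on the cork disc, about 1 mm off centre in the last view before closing, with the other jar and the carton standing in place. The tray is back down on its stop, and I handed the job in at about 25 s with the robot clear; no verdict came back.

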